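# Lay out the warming plate for egg cleaning

### The arm

A 6-joint arm with a two-finger parallel gripper is mounted at the origin on the work surface. World frame = base frame: x ahead of the robot, y to its left, z up, the work surface at z = 0. Lengths are in m, angles in degrees, forces in N, time in s.
With the tool pointing down it reaches from about 0.35 to 0.875 m from the base axis. Payload 4.2 kg.
Tool frame: the origin (TCP) lies midway between the tips of the shut fingers; the grasp point (between the pads) lies 19 mm behind it; z points along the fingers, y is the line along which they close (so a half turn about z gives the same grasp; the last joint's range is limited). The gripper opens to 87 mm and grips with 3 to 60 N. Pads are 19 mm wide; open, the fingers measure 117 mm over their backs; the gripper's body (75 mm by 190 mm) begins 51 mm behind the grasp point.
Start: joints at [83.973, 22.042, 0.453, 0, -68.411, -14.817], TCP at [0.222, 0.584, 0.194] pointing down, gripper open.
Joint ranges: [-179.83, 179.83], [-69.29, 118.12], [-61.27, 80.66], [-181.25, 117.63], [-171.15, -9.14], [-177.46, 177.46]. Speed limits (degrees/s): [159.86, 159.86, 180, 180, 180, 180].

### API

Orientations are given as a 3x3 rotation matrix whose columns are the frame's x, y, z axes.
In Python, from station import sensors, eyes, workorder gives the robot as it stands.
- The arm moves only by the shell command python3 -m handwheel, which reads ROWS from standard input. ROWS is a JSON list of rows, 1 to 8 of them, each an object with the fields jaw (the opening from 0.0 (shut) to 1.0 (fully open)), pos (a list: dx, dy, dz in m), turn_vec (a list: a rotation vector rx, ry, rz in degrees); a field left out counts as zero (the opening has to be given); each row is the pose to reach, as a shift and turn from the pose commanded when the command began, along the tool's axes at that moment; what a row does not reach only later rows make up. A row lasts 1/10 s, in which the tool goes at most 0.05 m and 8.59 degrees, less where a joint would pass 70% of its speed; a pose out of reach is approached as far as the arm can. The fingers move at their own pace and stop on an object; the grip force is fixed at half the most. Time passes only in rows, so rows that do not move let the fingers close. It prints the time, the measured TCP pose, the force, the opening and the grip force at its end. Input that does not fit is refused with a message, and nothing moves.
- sensors.sense(): the state, without advancing time (a new reading comes with each control period).
- eyes.capture(name): name is "scene" or "top"; returns a dict with "pixels" (420x560x3 uint8, red, green, blue), "z_map" (420x560 float32, m along the optical axis (not along the pixel's ray), 0 where there is no reading), "K" (3x3 intrinsics, pixels), "world_from_camera" (4x4, takes a point from camera to world coordinates). Camera axes: x right, y up, looking along -z (the intrinsics and any distortion apply to the point x, -y, -z); pixel columns grow to the right and rows downward; lengths in m; the calibration is good to about 2 mm. A picture is of the moment at which its call begins.
- workorder.finish_job(): hands the job in; it is judged then, once.
The state is a dict: "time_s": time; "joints": joint angles; "joint_velocities": joint speeds; "effort": joint torques, N m; "tcp_pos": TCP position; "ee_rot": TCP orientation; "wrist_force": force on the tool from outside, world axes, zero at the start; "moment": the same for the moment, N m; "gripper_width": opening from 0.0 (shut) to 1.0 (fully open); "gripper_force": force on a finger pad.
Only numpy, scipy, OpenCV 4.12 (cv2) and the standard library are available. Lean on these libraries where they do the work, as an engineer would, in place of code of your own. Each camera call takes 0.05 s, during which the arm holds its last target. There are 200 camera calls.

### The job

Lay out the warming plate for egg cleaning with the pieces from the steel tray: the square four-well dish goes over the middle of the round glass window, square to the plate, the large round dish directly to its left, the small round dish directly to its right and the medium bottle upright directly behind it, each about 25 mm clear of it edge to edge. Lay the pipettor in front of the four-well dish, centred on it, crosswise (parallel to the row of dishes), also about 25 mm clear. Left, right, front and behind are along the plate's sides as seen from the robot; keep dishes and bottle upright and leave the tip box and timer where they are.

Things in the scene. Friction and masses are not known exactly. Their poses are not given: they have to be found in the camera images.
- warming_plate: Fixed low warming plate, 240 mm front to back (x) by 340 mm wide (y), white sides, flat pale grey metal top 28 mm above its origin (centre of underside). A round grey-blue glass window, 92 mm across with a dark rim, lies flush in the middle of the top. x points to the back (away from the robot), y left, z up; black display on the front. On the left or right of the bench, turned up to 0.2 rad.
- tray: Shallow stainless tray, fixed, 360 mm (its x) by 400 mm (its y), floor 3 mm above the bench, rim 15 mm above the bench. All loose things start in it. Origin: centre of the underside; x points away from the robot, y left.
- four_well_dish: Loose. Square clear plastic culture dish with four round wells in a two by two pattern, 66 x 66 mm, 15 mm high, about 35 g. Origin: centre of the underside; x and y along its sides, z up. The only square flat piece with wells.
- large_dish: Loose. Large round lidded petri dish, 60 mm across, 15 mm high, clear plastic, about 30 g. Origin: centre of the underside, z up.
- small_dish: Loose. Small round lidded petri dish, 40 mm across, 12 mm high, clear plastic, about 15 g. Origin: centre of the underside, z up.
- medium_bottle: Loose. Small upright glass bottle with paper label and white cap, body 40 mm across, 70 mm high, about 80 g. Origin: centre of the underside, z up. Its straight body reaches to at least 30 mm above its underside.
- pipettor: Loose. Pen-shaped hand pipettor lying flat: white handle 95 mm long, 14 mm wide, 12 mm high, with grey grip, thin nose and tip towards its +x and a plunger towards -x, 147 mm over all, about 30 g. Origin: on the underside at the middle of the handle, which is where to grip it; x along its length, z up.
- tip_box: Loose. Bystander, to be left alone: box of pipette tips, 52 x 68 mm, 47 mm high, grey base and hazy lid. Origin: centre of the underside.
- timer: Loose. Bystander, to be left alone: flat white bench timer with a display and three keys, 62 x 62 mm, 18 mm high. Origin: centre of the underside.
Not all that is in view belongs to the job. What is shaped like the large_dish but orange is not meant.

How it is judged:
By the outcome, as a careful person would: the job done as asked, in the order asked, and still so for the second after the job is handed in, with the robot touching nothing.
It also fails if it takes over 138 s, if anything falls off the work surface, if the arm or the gripper's body presses on something with over 40 N, if the wrist force passes 120 N, or if a joint passes its speed limit or range.

## Working session

There is one attempt and no reset: what is moved stays moved. The work goes in short steps, Python scripts to look and compute and a shell command to move; the robot and the scene stay as the last step left them, time stands still between calls to the robot, and variables do not carry over. Pictures are saved under pics/ and viewed, at most 14 in all, crops included, and the job is handed in when it is done.

```bash
ls; mkdir -p pics; python3 - <<'E'
from station import sensors, eyes
import cv2,numpy as np
for n in("top","scene"):
    c=eyes.capture(n); cv2.imwrite(f"pics/{n}0.png",c["pixels"][:,:,::-1]); np.savez(f"{n}0.npz",**c)
    print(n,c["K"].round(1).tolist(),c["world_from_camera"].round(3).tolist(),[k for k in c])
s=sensors.sense();print(s["time_s"],s["tcp_pos"],s["ee_rot"])
E
```

```text
pics
top [[442.0, 0.0, 277.9], [0.0, 442.0, 210.3], [0.0, 0.0, 1.0]] [[-0.006, 0.987, -0.16, 0.336], [-1.0, -0.008, -0.013, 0.09], [-0.014, 0.16, 0.987, 1.218], [0.0, 0.0, 0.0, 1.0]] ['pixels', 'z_map', 'K', 'world_from_camera']
scene [[521.3, 0.0, 274.8], [0.0, 521.3, 209.8], [0.0, 0.0, 1.0]] [[0.312, -0.723, 0.616, 1.32], [0.95, 0.234, -0.206, -0.15], [0.005, 0.65, 0.76, 1.014], [0.0, 0.0, 0.0, 1.0]] ['pixels', 'z_map', 'K', 'world_from_camera']
0.1 [0.22216149 0.58354939 0.19318027] [[ 9.34504891e-01 -3.55949802e-01 -5.89582446e-04]
 [-3.55950272e-01 -9.34503033e-01 -1.86665830e-03]
 [ 1.13470066e-04  1.95426334e-03 -9.99998084e-01]]
```

View pics/top0.png

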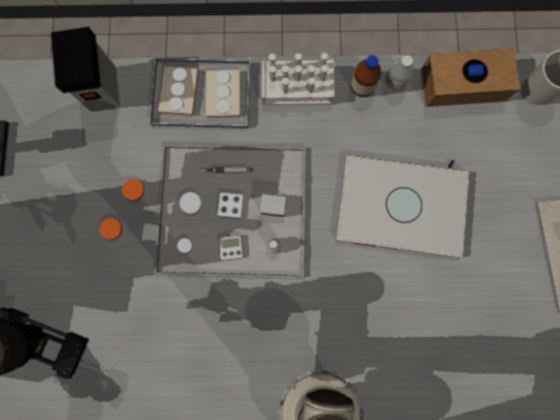

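View pics/scene0.png

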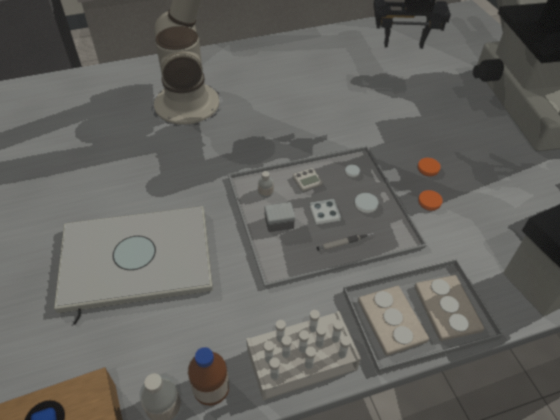

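The top view shows the tray at columns 160–305, rows 147–275. Inside it:
- four-well dish (230,205)
- pipettor (229,170)
- tip box (273,205)
- timer (231,248)
- medium bottle (273,246)

The candidates are:
- **Large dish:** the clear one at (190,203) fits. The orange look-alikes at (133,190) and (110,229) are outside the tray.
- **Small dish:** (184,245), which is smaller and clear.
- **Bottle:** (273,246) is in the tray. The others at (367,75) and (401,70) are outside it.

The plate is on the right, with its window at (404,205).

```bash
cat > h.py <<'E'
import numpy as np,cv2
def load(n): return dict(np.load(n+".npz"))
def cloud(c):
    z=c["z_map"];K=c["K"];v,u=np.indices(z.shape)
    p=np.stack([(u-K[0,2])/K[0,0]*z,-(v-K[1,2])/K[1,1]*z,-z],-1)
    T=c["world_from_camera"];w=p@T[:3,:3].T+T[:3,3];w[z==0]=np.nan;return w
def onplane(c,uv,h):
    K=c["K"];T=c["world_from_camera"];uv=np.atleast_2d(uv).astype(float)
    d=np.stack([(uv[:,0]-K[0,2])/K[0,0],-(uv[:,1]-K[1,2])/K[1,1],-np.ones(len(uv))],-1)@T[:3,:3].T
    return T[:3,3]+d*((h-T[2,3])/d[:,2])[:,None]
E
python3 - <<'E'
from h import *
c=load("top0");w=cloud(c);H=w[...,2]
for n,(a,b,x,y) in dict(bench=(300,320,200,240),tray=(250,262,170,190),plate=(170,180,360,380)).items(): print(n,np.nanmean(H[a:b,x:y]).round(4),np.nanstd(H[a:b,x:y]).round(4))
m=((H>.009)).astype(np.uint8);m[:152]=0;m[270:]=0;m[:,:168]=0;m[:,300:]=0
n,l,s,ce=cv2.connectedComponentsWithStats(m)
for i in range(1,n):
    if s[i,4]>15:
        k=l==i;q=w[k]
        print(s[i].tolist(),ce[i].round(1),"xy",q[:,:2].mean(0).round(4),"zmax",q[:,2].max().round(4),"med",np.median(q[:,2]).round(4),"rect",[np.round(t,4) for t in cv2.minAreaRect(q[:,:2].astype(np.float32))])
m=((H>.015)).astype(np.uint8);m[:150]=0;m[265:]=0;m[:,:325]=0;m[:,480:]=0
q=w[(m>0)];r=cv2.minAreaRect(q[:,:2].astype(np.float32));print("plate",np.median(q[:,2]),r)
im=c["pixels"][140:285,155:310,::-1];cv2.imwrite("pics/tray.png",cv2.resize(im,None,fx=4,fy=4,interpolation=2))
cv2.imwrite("pics/plate.png",cv2.resize(c["pixels"][145:265,325:480,::-1],None,fx=4,fy=4,interpolation=2))
E
```

```text
bench -0.0001 0.0022
tray 0.0041 0.0046
plate 0.0285 0.0023
[203, 167, 49, 7, 207] [227.7 169.4] xy [0.6493 0.2462] zmax 0.02 med 0.0139 rect [array([0.6489, 0.2485]), array([0.0174, 0.1357]), np.float64(0.4941)]
[179, 192, 22, 22, 371] [189.5 202.6] xy [0.5548 0.3502] zmax 0.024 med 0.0184 rect [array([0.5552, 0.3506]), array([0.0583, 0.0584]), np.float64(69.8896)]
[217, 192, 26, 26, 571] [229.6 204.6] xy [0.5481 0.2391] zmax 0.0255 med 0.0183 rect [array([0.549 , 0.2395]), array([0.0672, 0.0666]), np.float64(83.8987)]
[259, 194, 27, 23, 520] [272.3 204.9] xy [0.5409 0.1205] zmax 0.0571 med 0.0495 rect [array([0.5419, 0.1228]), array([0.0724, 0.0554]), np.float64(83.7937)]
[219, 235, 24, 25, 517] [230.4 247.3] xy [0.4304 0.2357] zmax 0.027 med 0.0191 rect [array([0.4309, 0.2363]), array([0.0621, 0.0619]), np.float64(6.4311)]
[177, 238, 15, 16, 170] [183.9 245.4] xy [0.4367 0.3633] zmax 0.0222 med 0.0156 rect [array([0.437, 0.364]), array([0.0379, 0.0387]), np.float64(75.9329)]
[266, 238, 15, 16, 190] [273.  245.4] xy [0.4316 0.119 ] zmax 0.0784 med 0.0505 rect [array([0.4328, 0.1193]), array([0.0375, 0.0388]), np.float64(87.5874)]
plate 0.02854040142059433 ((0.5434180498123169, -0.23530827462673187), (0.34302544593811035, 0.2469172477722168), 82.14163970947266)
```

View pics/tray.png

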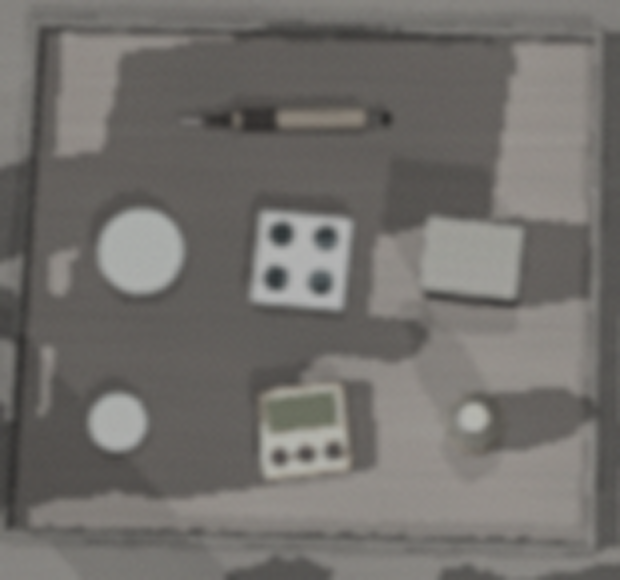

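View pics/plate.png

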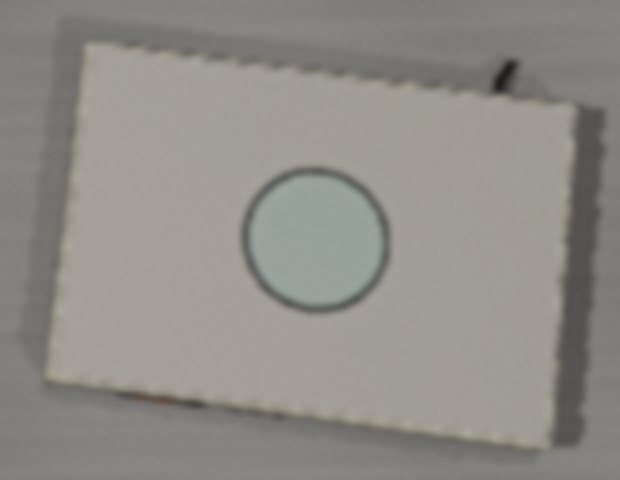

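The tray crop confirms the choices:
- clear large dish at (190,203)
- small dish at (184,245)
- four-well dish at (230,205)
- pipettor at (229,170), nose to the left
- bottle at (273,246)

The plate crop shows the plate yawed clockwise by about 7.8°, with the window at (404,205).

```bash
python3 - <<'E'
from h import *
c=load("top0");F=4
g=cv2.resize(cv2.cvtColor(c["pixels"],cv2.COLOR_RGB2GRAY),None,fx=F,fy=F,interpolation=cv2.INTER_CUBIC)
def obj(n,u0,u1,v0,v1,h,inv=False):
    r=g[v0*F:v1*F,u0*F:u1*F]
    t,b=cv2.threshold(r,0,255,cv2.THRESH_OTSU)
    if inv:b=255-b
    k=max(cv2.findContours(b,0,1)[0],key=cv2.contourArea)[:,0,:]
    uv=(k+[u0*F,v0*F]+.5)/F-.5
    p=onplane(c,uv,h)[:,:2].astype(np.float32);R=cv2.minAreaRect(p);M=cv2.moments(p)
    print(n,"cen",round(M['m10']/M['m00'],4),round(M['m01']/M['m00'],4),"rect",np.round(R[0],4),np.round(R[1],4),round(R[2],2),"t",t)
obj("four",214,246,188,221,.018)
obj("large",175,205,188,219,.018)
obj("small",174,194,235,257,.015)
obj("cap",266,281,237,252,.073)
obj("pip",212,256,163,177,.014)
obj("plate",325,480,145,265,.028)
gw=c["pixels"].astype(int)
r=cv2.resize((gw[...,2]-gw[...,0]).clip(-60,60).astype(np.float32),None,fx=F,fy=F,interpolation=cv2.INTER_CUBIC)
g=((r+60)*2).clip(0,255).astype(np.uint8)
obj("window",375,435,178,235,.028)
E
```

```text
four cen 0.5484 0.2383 rect [0.5484 0.2384] [0.0653 0.0651] 84.13 t 128.0
large cen 0.5556 0.3499 rect [0.5558 0.3498] [0.0591 0.0583] 89.51 t 130.0
small cen 0.4377 0.363 rect [0.4375 0.3631] [0.0392 0.0382] 89.59 t 127.0
cap cen 0.4337 0.1195 rect [0.4335 0.1195] [0.0184 0.0192] 44.63 t 139.0
pip cen 0.6463 0.2201 rect [0.6488 0.2301] [0.1237 0.0397] 89.44 t 88.0
plate cen 0.5414 -0.2339 rect [ 0.5417 -0.2343] [0.3379 0.2376] 81.6 t 139.0
window cen 0.5426 -0.2362 rect [ 0.5428 -0.2362] [0.0963 0.096 ] 89.53 t 113.0
```

```bash
cat > to.py <<'E'
# usage: to.py x y z a  -> shift/turn in tool axes to reach target (a = world angle of tool y axis)
import sys,numpy as np
from scipy.spatial.transform import Rotation as R
from station import sensors
x,y,z,a=map(float,sys.argv[1:]);s=sensors.sense();M=np.array(s["ee_rot"]);t=np.radians(a)
G=np.array([[-np.sin(t),np.cos(t),0],[np.cos(t),np.sin(t),0],[0,0,-1]]).T
print(round(s["time_s"],2),"tcp",np.round(s["tcp_pos"],4),"j",np.round(s["joints"],0),"shift",np.round(M.T@(np.array([x,y,z])-s["tcp_pos"]),4),"turn",np.round(R.from_matrix(M.T@G).as_rotvec(degrees=True),2))
E
echo '[{"jaw":1, "pos":[0.428, 0.206, 0.06], "turn_vec":[0, 0, 75]}, {"jaw":1, "pos":[0.428, 0.206, 0.06], "turn_vec":[0, 0, 75]}, {"jaw":1, "pos":[0.428, 0.206, 0.06], "turn_vec":[0, 0, 75]}, {"jaw":1, "pos":[0.428, 0.206, 0.06], "turn_vec":[0, 0, 75]}, {"jaw":1, "pos":[0.428, 0.206, 0.06], "turn_vec":[0, 0, 75]}, {"jaw":1, "pos":[0.428, 0.206, 0.06], "turn_vec":[0, 0, 75]}, {"jaw":1, "pos":[0.428, 0.206, 0.06], "turn_vec":[0, 0, 75]}, {"jaw":1, "pos":[0.428, 0.206, 0.06], "turn_vec":[0, 0, 75]}]' | python3 -m handwheel
python3 to.py .5484 .2384 .06 174.1
```

```text
time_s: 0.9
tcp_pos: [0.4962, 0.2942, 0.1435]
ee_rot: [[0.001, -1.0, -0.0], [-1.0, -0.001, -0.0], [0.0, 0.0, -1.0]]
wrist_force: [-0.1, 0.2, 0.1]
gripper_width: 1.002
gripper_force: 0.0
0.9 tcp [0.4962 0.2942 0.1435] j [ 47.  20. -11.  -0. -60. -47.] shift [ 0.0559 -0.0522  0.0835] turn [ 0.02 -0.02  5.96]
```

```bash
echo '[{"jaw":1}, {"jaw":1}, {"jaw":1}]' | python3 -m handwheel | head -2; python3 to.py .5484 .2384 .06 174.1
```

```text
time_s: 1.2
tcp_pos: [0.4949, 0.2965, 0.1439]
1.2 tcp [0.4949 0.2965 0.1439] j [ 47.  20. -11.  -0. -60. -47.] shift [ 0.0585 -0.0531  0.0839] turn [ 0.01 -0.    6.37]
```

```bash
echo '[{"jaw":1, "pos":[0.0585, -0.053, 0.084], "turn_vec":[0, 0, 6.4]}, {"jaw":1, "pos":[0.0585, -0.053, 0.084], "turn_vec":[0, 0, 6.4]}, {"jaw":1, "pos":[0.0585, -0.053, 0.084], "turn_vec":[0, 0, 6.4]}, {"jaw":1, "pos":[0.0585, -0.053, 0.084], "turn_vec":[0, 0, 6.4]}]' | python3 -m handwheel | head -2; python3 to.py .5484 .2384 .006 174.1
```

```text
time_s: 1.6
tcp_pos: [0.5477, 0.2374, 0.0581]
1.6 tcp [0.5477 0.2374 0.0581] j [ 39.  27. -13.  -0. -50. -45.] shift [-0.0012 -0.0008  0.0521] turn [ 0.17 -0.16 -0.09]
```

```bash
echo '[{"jaw":1, "pos":[-0.001, -0.001, 0.03]}, {"jaw":1, "pos":[-0.001, -0.001, 0.04]}, {"jaw":1, "pos":[-0.001, -0.001, 0.047]}, {"jaw":1, "pos":[-0.001, -0.001, 0.051]}, {"jaw":1, "pos":[-0.001, -0.001, 0.051]}]' | python3 -m handwheel ; echo '[{"jaw":0}, {"jaw":0}, {"jaw":0}, {"jaw":0}, {"jaw":0}, {"jaw":0}]' | python3 -m handwheel;python3 to.py .5484 .2384 .1 174.1
```

```text
time_s: 2.1
tcp_pos: [0.5498, 0.2394, 0.0096]
ee_rot: [[-0.104, -0.995, 0.001], [-0.995, 0.104, 0.0], [-0.0, -0.001, -1.0]]
wrist_force: [-0.1, 0.5, -0.2]
gripper_width: 1.002
gripper_force: 0.0
time_s: 2.7
tcp_pos: [0.5498, 0.2387, 0.0091]
ee_rot: [[-0.105, -0.995, 0.0], [-0.995, 0.105, 0.0], [-0.0, -0.0, -1.0]]
wrist_force: [-0.1, -0.0, -0.7]
gripper_width: 0.537
gripper_force: 0.0
2.7 tcp [0.5498 0.2387 0.0091] j [ 39.  30. -16.   0. -44. -45.] shift [ 0.0005  0.0014 -0.0909] turn [-0.   0.  -0.1]
```

```bash
echo '[{"jaw":0}]' | python3 -m handwheel|tail -3; python3 - <<'E'
from station import eyes
import cv2,numpy as np
c=eyes.capture("scene");cv2.imwrite("pics/s1.png",cv2.resize(c["pixels"][120:270,220:420,::-1],None,fx=4,fy=4,interpolation=2))
E
```

```text
wrist_force: [-0.5, -0.6, 0.0]
gripper_width: 0.449
gripper_force: 0.0
```

View pics/s1.png

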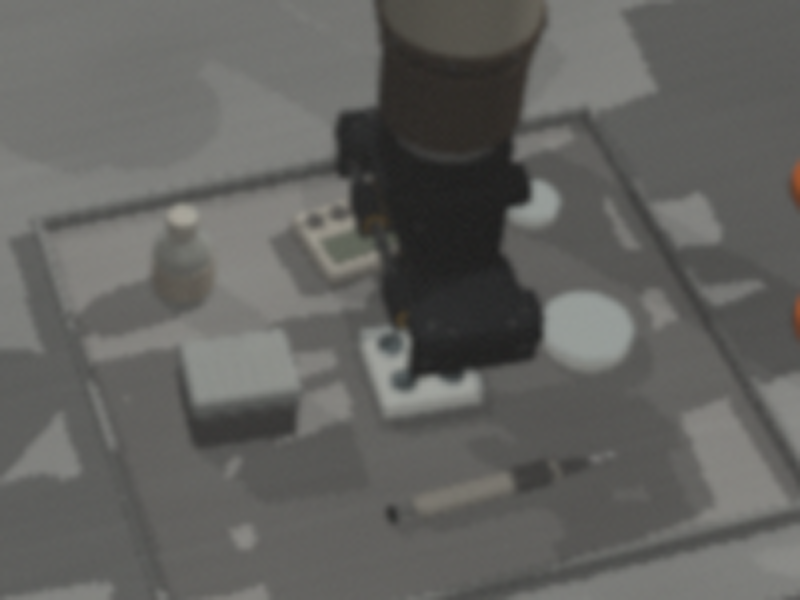

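The fingers closed above the dish, because the open tips sit higher than the shut-finger TCP. I'll reopen, go lower and try again.

```bash
echo '[{"jaw":1, "pos":[0, 0.001, 0]}, {"jaw":1, "pos":[0, 0.001, 0]}, {"jaw":1, "pos":[0, 0.001, 0]}, {"jaw":1, "pos":[0, 0.001, 0]}, {"jaw":1, "pos":[0, 0.001, 0]}, {"jaw":1, "pos":[0, 0.001, 0]}, {"jaw":1, "pos":[0, 0.001, 0.006]}, {"jaw":1, "pos":[0, 0.001, 0.011]}]' | python3 -m handwheel ; echo '[{"jaw":0.7}, {"jaw":0.7}, {"jaw":0.7}, {"jaw":0.7}, {"jaw":0.7}]' | python3 -m handwheel
```

```text
time_s: 3.65
tcp_pos: [0.5487, 0.2388, -0.0024]
ee_rot: [[-0.105, -0.995, -0.0], [-0.995, 0.105, 0.0], [0.0, 0.0, -1.0]]
wrist_force: [-0.0, -0.1, -0.8]
gripper_width: 0.978
gripper_force: 0.0
time_s: 4.15
tcp_pos: [0.5489, 0.2389, -0.0018]
ee_rot: [[-0.105, -0.995, 0.0], [-0.995, 0.105, 0.0], [-0.0, -0.0, -1.0]]
wrist_force: [0.5, 0.1, 0.2]
gripper_width: 0.718
gripper_force: 0.0
```

```bash
echo '[{"jaw":0.6}, {"jaw":0.6}]' | python3 -m handwheel|tail -3; python3 - <<'E'
from station import eyes
import cv2,numpy as np
c=eyes.capture("scene");np.savez("s2.npz",**c)
cv2.imwrite("pics/s2.png",cv2.resize(c["pixels"][180:240,290:370,::-1],None,fx=8,fy=8,interpolation=2))
E
```

```text
wrist_force: [0.8, 0.8, -0.6]
gripper_width: 0.629
gripper_force: 0.0
```

View pics/s2.png

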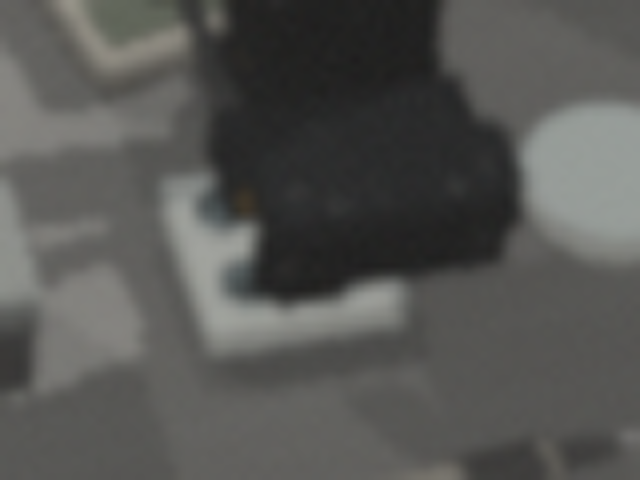

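```bash
python3 - <<'E'
from h import *
c=load("s2");w=cloud(c);g=c["pixels"].sum(2)
m=(g<200)&(w[...,2]<.16)&(w[...,2]>.008);m[:140]=0;m[240:]=0;m[:,:300]=0;m[:,365:]=0
for v in range(190,222,2):
    r=np.where(m[v])[0]
    if len(r): print(v,r[0],r[-1],w[v,r[len(r)//2]].round(3),w[v,r[0]].round(3),w[v,r[-1]].round(3))
for u in (322,328,335): print(u,[w[v,u].round(3).tolist() for v in range(210,226,2)])
E
```

```text
190 315 347 [0.597 0.229 0.142] [0.561 0.203 0.113] [0.59  0.272 0.12 ]
192 316 347 [0.601 0.227 0.14 ] [0.566 0.204 0.112] [0.593 0.27  0.118]
194 316 348 [0.607 0.225 0.14 ] [0.577 0.199 0.118] [0.602 0.269 0.12 ]
196 316 352 [0.611 0.228 0.137] [0.584 0.196 0.119] [0.626 0.266 0.14 ]
198 316 353 [0.619 0.227 0.139] [0.582 0.198 0.11 ] [0.631 0.266 0.138]
200 316 353 [0.626 0.224 0.14 ] [0.582 0.198 0.102] [0.638 0.263 0.139]
202 317 354 [0.631 0.225 0.14 ] [0.594 0.196 0.109] [0.641 0.264 0.136]
204 317 354 [0.639 0.221 0.142] [0.592 0.197 0.1  ] [0.645 0.263 0.134]
206 318 354 [0.641 0.221 0.138] [0.605 0.194 0.107] [0.646 0.264 0.128]
208 323 352 [0.644 0.225 0.133] [0.635 0.192 0.135] [0.639 0.264 0.113]
210 323 352 [0.64  0.228 0.12 ] [0.638 0.191 0.131] [0.642 0.263 0.11 ]
212 322 351 [0.633 0.23  0.105] [0.631 0.193 0.116] [0.638 0.263 0.098]
214 321 340 [0.633 0.213 0.104] [0.626 0.194 0.103] [0.638 0.236 0.101]
216 321 331 [0.63  0.205 0.097] [0.568 0.223 0.019] [0.583 0.242 0.029]
322 [[0.631, 0.193, 0.123], [0.631, 0.193, 0.116], [0.63, 0.194, 0.107], [0.631, 0.194, 0.101], [0.575, 0.223, 0.019], [0.579, 0.221, 0.017], [0.581, 0.221, 0.012], [0.582, 0.221, 0.004]]
328 [[0.638, 0.204, 0.127], [0.631, 0.208, 0.11], [0.632, 0.208, 0.104], [0.631, 0.209, 0.096], [0.579, 0.237, 0.018], [0.586, 0.234, 0.019], [0.584, 0.236, 0.009], [0.586, 0.236, 0.003]]
335 [[0.64, 0.22, 0.123], [0.635, 0.224, 0.11], [0.634, 0.225, 0.101], [0.578, 0.257, 0.017], [0.585, 0.253, 0.019], [0.583, 0.256, 0.008], [0.586, 0.255, 0.004], [0.593, 0.252, 0.005]]
```

```bash
echo '[{"jaw":1}, {"jaw":1}, {"jaw":1}, {"jaw":1}, {"jaw":1, "pos":[0, 0, 0.002]}, {"jaw":1, "pos":[0, 0, 0.003]}, {"jaw":1, "pos":[0, 0, 0.004]}, {"jaw":1, "pos":[0, 0, 0.004]}]' | python3 -m handwheel | grep -v rot; for i in 1 2 ; do echo '[{"jaw":1, "pos":[0, 0, 0.001]}, {"jaw":1, "pos":[0, 0, 0.002]}]' | python3 -m handwheel | grep -E "tcp|force"; done
```

```text
time_s: 5.2
tcp_pos: [0.5487, 0.2388, -0.0062]
wrist_force: [-0.5, 0.2, 0.2]
gripper_width: 0.999
gripper_force: 0.0
tcp_pos: [0.5489, 0.2389, -0.008]
wrist_force: [0.0, -0.2, 0.4]
gripper_force: 0.0
tcp_pos: [0.5488, 0.2389, -0.0101]
wrist_force: [0.3, -0.6, -0.1]
gripper_force: 0.0
```

```bash
echo '[{"jaw":0.72}, {"jaw":0.72}, {"jaw":0.72}, {"jaw":0.72}, {"jaw":0.72}]' | python3 -m handwheel|grep -v rot; python3 - <<'E'
from h import *
from station import eyes
c=eyes.capture("top");np.savez("t3.npz",**c)
s=eyes.capture("scene")
a=cv2.resize(c["pixels"][150:260,165:285,::-1],None,fx=4,fy=4,interpolation=2)[:440,:480]
b=cv2.resize(s["pixels"][165:275,280:360,::-1],None,fx=4,fy=4,interpolation=2)
cv2.imwrite("pics/s3.png",np.hstack([a,b]))
E
```

```text
time_s: 6.1
tcp_pos: [0.5489, 0.2389, -0.0099]
wrist_force: [0.4, 0.6, 0.6]
gripper_width: 0.732
gripper_force: 0.1
```

View pics/s3.png

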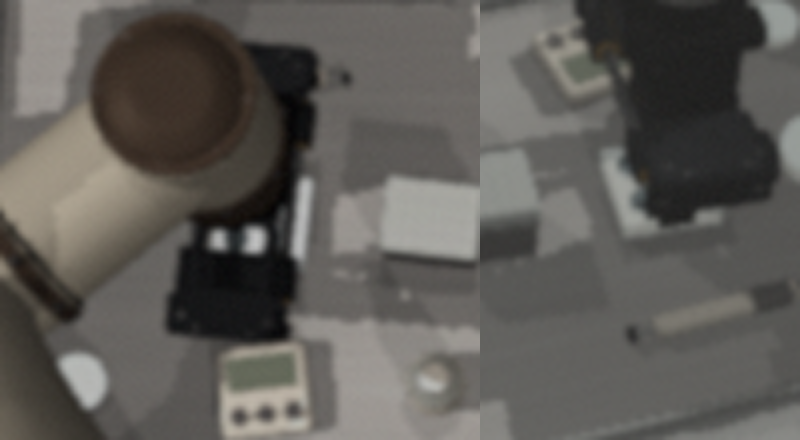

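```bash
echo '[{"jaw":0.6}, {"jaw":0.6}, {"jaw":0.6}]' | python3 -m handwheel|grep -v rot
```

```text
time_s: 6.5
tcp_pos: [0.5489, 0.2389, -0.0099]
wrist_force: [1.2, -0.4, 0.6]
gripper_width: 0.613
gripper_force: 0.2
```

```bash
python3 - <<'E'
from h import *
R=np.array([[.9345,-.356,0],[-.356,-.9345,0],[0,0,-1.]]);t=np.array([.2222,.5835,.1932])
for n in("scene0","top0"):
    c=load(n);w=cloud(c);k=(w-t)@R
    m=(abs(k[...,0])<.05)&(abs(k[...,1])<.12)&(k[...,2]>-.17)&(k[...,2]<.06)
    q=k[m];print(n,len(q))
    for y0 in np.arange(-.11,.11,.02):
        s=q[(q[:,1]>=y0)&(q[:,1]<y0+.02)]
        if len(s): print(round(y0,2),len(s),"x",s[:,0].min().round(3),s[:,0].max().round(3),"z(max=lowest)",np.percentile(s[:,2],[2,50,98]).round(3))
c=load("scene0");cv2.imwrite("pics/g.png",cv2.resize(c["pixels"][0:70,350:470,::-1],None,fx=6,fy=6,interpolation=2))
E
```

```text
scene0 1929
-0.11 31 x -0.033 0.039 z(max=lowest) [-0.144 -0.141 -0.123]
-0.09 224 x -0.037 0.044 z(max=lowest) [-0.143 -0.139 -0.102]
-0.07 230 x -0.033 0.044 z(max=lowest) [-0.143 -0.122 -0.051]
-0.05 277 x -0.016 0.04 z(max=lowest) [-0.168 -0.116 -0.033]
-0.03 139 x 0.016 0.038 z(max=lowest) [-0.168 -0.148 -0.111]
-0.01 161 x 0.019 0.038 z(max=lowest) [-0.168 -0.145 -0.11 ]
0.01 188 x -0.027 0.036 z(max=lowest) [-0.166 -0.139 -0.11 ]
0.03 157 x -0.028 0.038 z(max=lowest) [-0.142 -0.128 -0.035]
0.05 252 x -0.037 0.042 z(max=lowest) [-0.143 -0.122 -0.036]
0.07 214 x -0.033 0.042 z(max=lowest) [-0.144 -0.139 -0.102]
0.09 56 x -0.032 0.042 z(max=lowest) [-0.144 -0.139 -0.124]
top0 2145
-0.11 2 x 0.036 0.036 z(max=lowest) [-0.132 -0.127 -0.121]
-0.09 114 x 0.02 0.038 z(max=lowest) [-0.144 -0.137 -0.102]
-0.07 158 x 0.01 0.038 z(max=lowest) [-0.143 -0.122 -0.069]
-0.05 138 x -0.004 0.038 z(max=lowest) [-0.143 -0.115 -0.033]
-0.03 64 x 0.024 0.033 z(max=lowest) [-0.146 -0.117 -0.111]
-0.01 97 x -0.015 0.033 z(max=lowest) [-0.166 -0.129 -0.111]
0.01 374 x -0.026 0.034 z(max=lowest) [-0.166 -0.141 -0.113]
0.03 176 x -0.038 0.037 z(max=lowest) [-0.143 -0.136 -0.112]
0.05 319 x -0.038 0.039 z(max=lowest) [-0.143 -0.138 -0.106]
0.07 505 x -0.037 0.038 z(max=lowest) [-0.143 -0.14  -0.1  ]
0.09 198 x -0.038 0.038 z(max=lowest) [-0.143 -0.139 -0.121]
```

View pics/g.png

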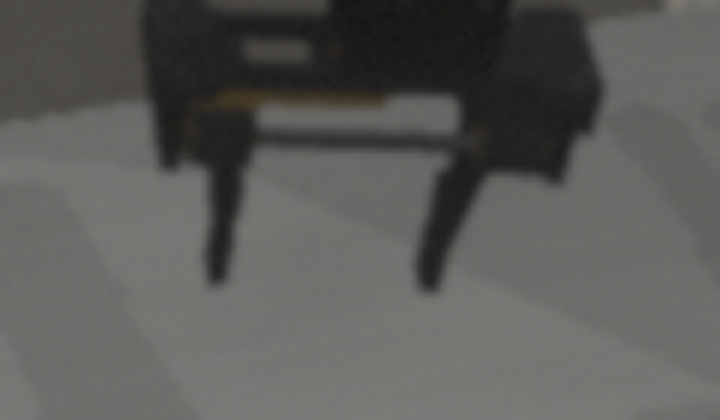

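The start picture shows the open fingertips about 33 mm behind the reported TCP, at crop (215,280) and (430,290), and the gripper body is shifted back by the same amount. So true tip height is TCP z + 0.033. I'll descend accordingly, guarding on force.

```bash
echo '[{"jaw":1}, {"jaw":1}, {"jaw":1}, {"jaw":1}, {"jaw":1, "pos":[0, 0, 0.006]}, {"jaw":1, "pos":[0, 0, 0.012]}, {"jaw":1, "pos":[0, 0, 0.015]}, {"jaw":1, "pos":[0, 0, 0.015]}]' | python3 -m handwheel | grep -v rot; echo '[{"jaw":1, "pos":[0, 0, 0.001]}, {"jaw":1, "pos":[0, 0, 0.002]}]' | python3 -m handwheel | grep -E "tcp|wrist"; echo '[{"jaw":0}, {"jaw":0}, {"jaw":0}, {"jaw":0}, {"jaw":0}]' | python3 -m handwheel| grep -v rot
```

```text
time_s: 7.3
tcp_pos: [0.5481, 0.2385, -0.0249]
wrist_force: [-3.7, 0.1, 5.0]
gripper_width: 0.998
gripper_force: 2.7
tcp_pos: [0.5481, 0.2385, -0.025]
wrist_force: [-9.2, -1.2, 20.3]
time_s: 8.0
tcp_pos: [0.5492, 0.2394, -0.025]
wrist_force: [-3.6, -0.0, 12.4]
gripper_width: 0.751
gripper_force: 32.1
```

```bash
echo '[{"jaw":0, "pos":[0, 0, -0.03]}, {"jaw":0, "pos":[0, 0, -0.06]}, {"jaw":0, "pos":[0, 0, -0.1]}, {"jaw":0, "pos":[0, 0, -0.1]}]' | python3 -m handwheel| grep -v rot; python3 to.py .5425 -.2358 .075 171.9
```

```text
time_s: 8.4
tcp_pos: [0.5524, 0.241, 0.0786]
wrist_force: [0.1, -0.0, -0.3]
gripper_width: 0.753
gripper_force: 30.0
8.4 tcp [0.5524 0.241  0.0786] j [ 39.  25. -12.   0. -52. -45.] shift [ 0.4753 -0.0393  0.0008] turn [-0.52  0.39  2.18]
```

```bash
echo '[{"jaw":0, "pos":[0.475, -0.039, 0], "turn_vec":[0, 0, 2]}, {"jaw":0, "pos":[0.475, -0.039, 0], "turn_vec":[0, 0, 2]}, {"jaw":0, "pos":[0.475, -0.039, 0], "turn_vec":[0, 0, 2]}, {"jaw":0, "pos":[0.475, -0.039, 0], "turn_vec":[0, 0, 2]}, {"jaw":0, "pos":[0.475, -0.039, 0], "turn_vec":[0, 0, 2]}, {"jaw":0, "pos":[0.475, -0.039, 0], "turn_vec":[0, 0, 2]}, {"jaw":0, "pos":[0.475, -0.039, 0], "turn_vec":[0, 0, 2]}, {"jaw":0, "pos":[0.475, -0.039, 0], "turn_vec":[0, 0, 2]}]' | python3 -m handwheel| grep -v rot; echo '[{"jaw":0}, {"jaw":0}]' | python3 -m handwheel| grep grip; python3 to.py .5425 -.2358 .02 171.9
```

```text
time_s: 9.2
tcp_pos: [0.5389, -0.1629, 0.0722]
wrist_force: [2.0, 0.7, 0.1]
gripper_width: 0.756
gripper_force: 30.0
gripper_width: 0.756
gripper_force: 30.0
9.4 tcp [ 0.5388 -0.1624  0.0719] j [ -0.  23. -18.  -0. -50.  -8.] shift [ 0.0722 -0.0142  0.0519] turn [ 0.1   0.01 -0.09]
```

```bash
echo '[{"jaw":0, "pos":[0.04, -0.008, 0.02]}, {"jaw":0, "pos":[0.072, -0.014, 0.045]}, {"jaw":0, "pos":[0.072, -0.014, 0.052]}, {"jaw":0, "pos":[0.072, -0.014, 0.052]}, {"jaw":0, "pos":[0.072, -0.014, 0.052]}]' | python3 -m handwheel| grep grip; python3 to.py .5425 -.2358 .001 171.9
```

```text
gripper_width: 0.756
gripper_force: 30.0
9.9 tcp [ 0.5441 -0.233   0.0212] j [ -8.  29. -16.   0. -45.  -0.] shift [0.003  0.0012 0.0202] turn [-0.01 -0.01  0.23]
```

```bash
echo '[{"jaw":0, "pos":[0.003, 0.001, 0.012], "turn_vec":[0, 0, 0.2]}, {"jaw":0, "pos":[0.003, 0.001, 0.018], "turn_vec":[0, 0, 0.2]}, {"jaw":0, "pos":[0.003, 0.001, 0.0195], "turn_vec":[0, 0, 0.2]}, {"jaw":0, "pos":[0.003, 0.001, 0.0195], "turn_vec":[0, 0, 0.2]}, {"jaw":0, "pos":[0.003, 0.001, 0.0195], "turn_vec":[0, 0, 0.2]}]' | python3 -m handwheel| grep -v rot; python3 to.py .5425 -.2358 .001 171.9
```

```text
time_s: 10.4
tcp_pos: [0.5424, -0.2371, 0.0017]
wrist_force: [0.5, 0.7, -0.5]
gripper_width: 0.755
gripper_force: 30.0
10.4 tcp [ 0.5424 -0.2371  0.0017] j [ -8.  30. -17.   0. -42.  -0.] shift [-0.0013  0.0001  0.0007] turn [-0.03 -0.01 -0.08]
```

```bash
echo '[{"jaw":0, "pos":[-0.002, 0, 0]}, {"jaw":0, "pos":[-0.002, 0, 0.001]}, {"jaw":0, "pos":[-0.002, 0, 0.0015]}]' | python3 -m handwheel| grep -E "tcp|wrist"; echo '[{"jaw":1}, {"jaw":1}, {"jaw":1}, {"jaw":1, "pos":[0, 0, -0.03]}, {"jaw":1, "pos":[0, 0, -0.07]}, {"jaw":1, "pos":[0, 0, -0.07]}]' | python3 -m handwheel | grep -v rot;python3 to.py .5556 -.1 .07 171.9;  python3 to.py .5556 .3499 .03 174
```

```text
tcp_pos: [0.5425, -0.2351, 0.0001]
wrist_force: [-0.4, 0.2, 0.8]
time_s: 11.3
tcp_pos: [0.5468, -0.2364, 0.0758]
wrist_force: [1.0, -0.1, 0.5]
gripper_width: 1.0
gripper_force: 0.0
11.3 tcp [ 0.5468 -0.2364  0.0758] j [ -8.  25. -13.   0. -51.  -0.] shift [-0.1363  0.0106  0.0055] turn [-0.68 -0.11 -0.01]
11.3 tcp [ 0.5468 -0.2364  0.0758] j [ -8.  25. -13.   0. -51.  -0.] shift [-0.5817  0.0745  0.0439] turn [-0.68 -0.12 -2.11]
```

```bash
echo '[{"jaw":1, "pos":[-0.582, 0.0745, 0]}, {"jaw":1, "pos":[-0.582, 0.0745, 0]}, {"jaw":1, "pos":[-0.582, 0.0745, 0]}, {"jaw":1, "pos":[-0.582, 0.0745, 0]}, {"jaw":1, "pos":[-0.582, 0.0745, 0]}, {"jaw":1, "pos":[-0.582, 0.0745, 0]}, {"jaw":1, "pos":[-0.582, 0.0745, 0]}, {"jaw":1, "pos":[-0.582, 0.0745, 0]}]' | python3 -m handwheel| grep time; python3 to.py .5556 .3499 .03 171.9
python3 - <<'E'
from h import *
from station import eyes
c=eyes.capture("scene");np.savez("s4.npz",**c)
cv2.imwrite("pics/s4.png",cv2.resize(c["pixels"][180:330,30:240,::-1],None,fx=3.5,fy=3.5,interpolation=2))
E
```

```text
time_s: 12.1
12.1 tcp [0.5485 0.1669 0.07  ] j [ 33.  24. -16.   0. -50. -41.] shift [-0.1821  0.019   0.0401] turn [-0.02  0.02 -0.09]
```

View pics/s4.png

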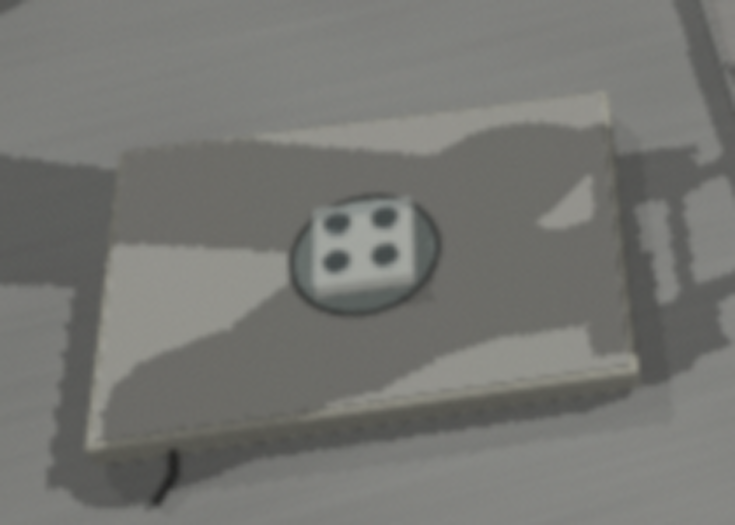

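The four-well dish sits square over the window (crop 363,247). Next is the large dish.

```bash
echo '[{"jaw":1, "pos":[-0.182, 0.019, 0.04]}, {"jaw":1, "pos":[-0.182, 0.019, 0.04]}, {"jaw":1, "pos":[-0.182, 0.019, 0.04]}, {"jaw":1, "pos":[-0.182, 0.019, 0.04]}, {"jaw":1, "pos":[-0.182, 0.019, 0.04]}, {"jaw":1, "pos":[-0.182, 0.019, 0.04]}]' | python3 -m handwheel| grep time; python3 to.py .5556 .3499 -.022 171.9
```

```text
time_s: 12.75
12.75 tcp [0.5553 0.3481 0.029 ] j [ 46.  33.  -6.  -0. -51. -54.] shift [-0.0019 -0.0001  0.051 ] turn [ 0.06 -0.06 -0.03]
```

```bash
echo '[{"jaw":1, "pos":[-0.002, 0, 0.025]}, {"jaw":1, "pos":[-0.002, 0, 0.045]}, {"jaw":1, "pos":[-0.002, 0, 0.051]}, {"jaw":1, "pos":[-0.002, 0, 0.051]}]' | python3 -m handwheel| grep -E "tcp|wrist";echo '[{"jaw":0}, {"jaw":0}, {"jaw":0}, {"jaw":0}, {"jaw":0}]' | python3 -m handwheel| grep -v rot; echo '[{"jaw":0, "pos":[0, 0, -0.03]}, {"jaw":0, "pos":[0, 0, -0.06]}, {"jaw":0, "pos":[0, 0, -0.1]}, {"jaw":0, "pos":[0, 0, -0.1]}]' | python3 -m handwheel| grep -v rot; python3 to.py .5549 -.1487 .075 171.9
```

```text
tcp_pos: [0.556, 0.348, -0.0215]
wrist_force: [-0.2, -0.1, 0.2]
time_s: 13.65
tcp_pos: [0.5563, 0.3499, -0.0204]
wrist_force: [-0.4, 0.4, 2.0]
gripper_width: 0.686
gripper_force: 30.0
time_s: 14.05
tcp_pos: [0.5597, 0.3524, 0.0859]
wrist_force: [0.9, 0.6, -0.5]
gripper_width: 0.68
gripper_force: 30.0
14.05 tcp [0.5597 0.3524 0.0859] j [ 46.  30.  -3.   0. -56. -54.] shift [ 0.4969 -0.0659  0.007 ] turn [-0.52  0.52 -0.01]
```

```bash
echo '[{"jaw":0, "pos":[0.497, -0.066, 0]}, {"jaw":0, "pos":[0.497, -0.066, 0]}, {"jaw":0, "pos":[0.497, -0.066, 0]}, {"jaw":0, "pos":[0.497, -0.066, 0]}, {"jaw":0, "pos":[0.497, -0.066, 0]}, {"jaw":0, "pos":[0.497, -0.066, 0]}, {"jaw":0, "pos":[0.497, -0.066, 0]}, {"jaw":0, "pos":[0.497, -0.066, 0]}]' | python3 -m handwheel| grep time;  echo '[{"jaw":0}]' | python3 -m handwheel| grep force; python3 to.py .5549 -.1487 .026 171.9
```

```text
time_s: 14.85
wrist_force: [0.3, -0.4, -0.3]
gripper_force: 30.0
14.95 tcp [ 0.5505 -0.0553  0.0787] j [ 11.  22. -19.   0. -50. -20.] shift [ 0.0917 -0.0184  0.0527] turn [ 0.07 -0.03 -0.51]
```

```bash
echo '[{"jaw":0, "pos":[0.05, -0.01, 0.015], "turn_vec":[0, 0, -0.5]}, {"jaw":0, "pos":[0.092, -0.018, 0.04], "turn_vec":[0, 0, -0.5]}, {"jaw":0, "pos":[0.092, -0.018, 0.052], "turn_vec":[0, 0, -0.5]}, {"jaw":0, "pos":[0.092, -0.018, 0.052], "turn_vec":[0, 0, -0.5]}, {"jaw":0, "pos":[0.092, -0.018, 0.052], "turn_vec":[0, 0, -0.5]}]' | python3 -m handwheel| grep time; python3 to.py .5549 -.1487 .006 171.9
```

```text
time_s: 15.45
15.45 tcp [ 0.5567 -0.1433  0.0271] j [  2.  27. -19.   0. -44.  -9.] shift [0.0056 0.0011 0.0211] turn [ 0.   -0.01  0.46]
```

```bash
echo '[{"jaw":0, "pos":[0.002, -0.0005, 0.012]}, {"jaw":0, "pos":[0.002, -0.0005, 0.019]}, {"jaw":0, "pos":[0.002, -0.0005, 0.019]}, {"jaw":0, "pos":[0.002, -0.0005, 0.019]}]' | python3 -m handwheel| grep time; python3 to.py .5549 -.1487 .0045 171.9
```

```text
time_s: 15.85
15.85 tcp [ 0.5567 -0.1455  0.008 ] j [  1.  29. -19.   0. -42.  -9.] shift [0.0034 0.0014 0.0035] turn [ 0.01 -0.01  0.45]
```

```bash
echo '[{"jaw":0, "pos":[0.0034, 0.0014, 0]}, {"jaw":0, "pos":[0.0034, 0.0014, 0.002]}, {"jaw":0, "pos":[0.0034, 0.0014, 0.003]}, {"jaw":0, "pos":[0.0034, 0.0014, 0.0035]}]' | python3 -m handwheel| grep -E "tcp|wrist"; echo '[{"jaw":1}, {"jaw":1}, {"jaw":1}, {"jaw":1, "pos":[0, 0, -0.03]}, {"jaw":1, "pos":[0, 0, -0.07]}, {"jaw":1, "pos":[0, 0, -0.07]}]' | python3 -m handwheel | grep -v rot;  python3 to.py .4377 .363 .075 174
```

```text
tcp_pos: [0.5547, -0.1493, 0.0046]
wrist_force: [-0.5, 1.7, 3.4]
time_s: 16.85
tcp_pos: [0.5593, -0.1497, 0.0802]
wrist_force: [0.4, -0.1, -0.1]
gripper_width: 0.994
gripper_force: 0.0
16.85 tcp [ 0.5593 -0.1497  0.0802] j [  1.  23. -16.   0. -50.  -9.] shift [-0.4921  0.1884  0.003 ] turn [-0.68 -0.01 -1.61]
```

```bash
echo '[{"jaw":1, "pos":[-0.492, 0.188, 0], "turn_vec":[0, 0, -1]}, {"jaw":1, "pos":[-0.492, 0.188, 0], "turn_vec":[0, 0, -1]}, {"jaw":1, "pos":[-0.492, 0.188, 0], "turn_vec":[0, 0, -1]}, {"jaw":1, "pos":[-0.492, 0.188, 0], "turn_vec":[0, 0, -1]}, {"jaw":1, "pos":[-0.492, 0.188, 0], "turn_vec":[0, 0, -1]}, {"jaw":1, "pos":[-0.492, 0.188, 0], "turn_vec":[0, 0, -1]}, {"jaw":1, "pos":[-0.492, 0.188, 0], "turn_vec":[0, 0, -1]}, {"jaw":1, "pos":[-0.492, 0.188, 0], "turn_vec":[0, 0, -1]}]' | python3 -m handwheel| grep time; echo '[{"jaw":1}]' | python3 -m handwheel| grep force;python3 to.py .4377 .363 .035 172
```

```text
time_s: 17.65
wrist_force: [0.0, -0.2, -0.4]
gripper_force: 0.0
17.75 tcp [0.4631 0.2457 0.0748] j [ 46.  19. -23.   0. -47. -52.] shift [-0.1137  0.0382  0.04  ] turn [-0.12  0.13  1.72]
```

```bash
echo '[{"jaw":0.75, "pos":[-0.114, 0.038, 0.03], "turn_vec":[0, 0, 1.7]}, {"jaw":0.75, "pos":[-0.114, 0.038, 0.03], "turn_vec":[0, 0, 1.7]}, {"jaw":0.75, "pos":[-0.114, 0.038, 0.04], "turn_vec":[0, 0, 1.7]}, {"jaw":0.75, "pos":[-0.114, 0.038, 0.04], "turn_vec":[0, 0, 1.7]}, {"jaw":0.75, "pos":[-0.114, 0.038, 0.04], "turn_vec":[0, 0, 1.7]}]' | python3 -m handwheel| grep time; python3 to.py .4377 .363 -.023 172
```

```text
time_s: 18.25
18.25 tcp [0.4386 0.3573 0.0339] j [ 56.  26. -19.  -0. -45. -64.] shift [-0.0056  0.0016  0.0569] turn [ 0.05 -0.1  -0.37]
```

```bash
echo '[{"jaw":0.75, "pos":[-0.0056, 0.0016, 0.025]}, {"jaw":0.75, "pos":[-0.0056, 0.0016, 0.045]}, {"jaw":0.75, "pos":[-0.0056, 0.0016, 0.057]}, {"jaw":0.75, "pos":[-0.0056, 0.0016, 0.057]}]' | python3 -m handwheel| grep -E "tcp|wrist";echo '[{"jaw":0}, {"jaw":0}, {"jaw":0}, {"jaw":0}, {"jaw":0}]' | python3 -m handwheel| grep -v rot; echo '[{"jaw":0, "pos":[0, 0, -0.03]}, {"jaw":0, "pos":[0, 0, -0.06]}, {"jaw":0, "pos":[0, 0, -0.1]}, {"jaw":0, "pos":[0, 0, -0.1]}]' | python3 -m handwheel| grep -v rot; python3 to.py .5315 -.313 .08 171.9
```

```text
tcp_pos: [0.4379, 0.3616, -0.0235]
wrist_force: [0.0, -0.7, -0.2]
time_s: 19.15
tcp_pos: [0.4384, 0.364, -0.0218]
wrist_force: [0.8, -0.4, 3.2]
gripper_width: 0.448
gripper_force: 30.0
time_s: 19.55
tcp_pos: [0.441, 0.367, 0.0835]
wrist_force: [0.5, 0.1, -0.2]
gripper_width: 0.449
gripper_force: 30.0
19.55 tcp [0.441  0.367  0.0835] j [ 56.  23. -16.   0. -51. -64.] shift [ 0.6598 -0.1878 -0.0019] turn [-0.39  0.58 -0.21]
```

```bash
echo '[{"jaw":0, "pos":[0.66, -0.188, 0]}, {"jaw":0, "pos":[0.66, -0.188, 0]}, {"jaw":0, "pos":[0.66, -0.188, 0]}, {"jaw":0, "pos":[0.66, -0.188, 0]}, {"jaw":0, "pos":[0.66, -0.188, 0]}, {"jaw":0, "pos":[0.66, -0.188, 0]}, {"jaw":0, "pos":[0.66, -0.188, 0]}, {"jaw":0, "pos":[0.66, -0.188, 0]}]' | python3 -m handwheel| grep time;  echo '[{"jaw":0}]' | python3 -m handwheel| grep force; python3 to.py .5315 -.313 .08 171.9
```

```text
time_s: 20.35
wrist_force: [-0.9, 0.3, -0.7]
gripper_force: 30.0
20.45 tcp [ 0.4898 -0.0377  0.077 ] j [ 15.  16. -27.   0. -47. -23.] shift [ 0.2656 -0.0835 -0.0029] turn [ 0.07 -0.04 -0.75]
```

```bash
echo '[{"jaw":0, "pos":[0.266, -0.0835, 0], "turn_vec":[0, 0, -0.7]}, {"jaw":0, "pos":[0.266, -0.0835, 0], "turn_vec":[0, 0, -0.7]}, {"jaw":0, "pos":[0.266, -0.0835, 0], "turn_vec":[0, 0, -0.7]}, {"jaw":0, "pos":[0.266, -0.0835, 0], "turn_vec":[0, 0, -0.7]}, {"jaw":0, "pos":[0.266, -0.0835, 0], "turn_vec":[0, 0, -0.7]}, {"jaw":0, "pos":[0.266, -0.0835, 0], "turn_vec":[0, 0, -0.7]}, {"jaw":0, "pos":[0.266, -0.0835, 0.03], "turn_vec":[0, 0, -0.7]}, {"jaw":0, "pos":[0.266, -0.0835, 0.055], "turn_vec":[0, 0, -0.7]}]' | python3 -m handwheel| grep time;  echo '[{"jaw":0}]' | python3 -m handwheel| grep force; python3 to.py .5315 -.313 .0035 171.9
```

```text
time_s: 21.25
wrist_force: [-0.5, -0.6, -0.5]
gripper_force: 30.0
21.35 tcp [ 0.5309 -0.3068  0.0182] j [-15.  31. -13.  -0. -47.   7.] shift [ 0.0061 -0.0016  0.0147] turn [0.51 0.13 0.34]
```

```bash
echo '[{"jaw":0, "pos":[0.006, -0.0016, 0], "turn_vec":[0, 0, 0.3]}, {"jaw":0, "pos":[0.006, -0.0016, 0.006], "turn_vec":[0, 0, 0.3]}, {"jaw":0, "pos":[0.006, -0.0016, 0.01], "turn_vec":[0, 0, 0.3]}, {"jaw":0, "pos":[0.006, -0.0016, 0.01], "turn_vec":[0, 0, 0.3]}]' | python3 -m handwheel| grep -E "tcp|wrist";  python3 to.py .5315 -.313 .003 171.9
```

```text
tcp_pos: [0.5349, -0.3141, 0.0127]
wrist_force: [-0.4, -1.1, 0.2]
21.75 tcp [ 0.5349 -0.3141  0.0127] j [-16.  32. -12.  -0. -46.   8.] shift [-0.0007  0.0036  0.0097] turn [-0.01  0.01  0.11]
```

```bash
echo '[{"jaw":0, "pos":[-0.0007, 0.0036, 0.004]}, {"jaw":0, "pos":[-0.0007, 0.0036, 0.007]}, {"jaw":0, "pos":[-0.0007, 0.0036, 0.009]}, {"jaw":0, "pos":[-0.0007, 0.0036, 0.0095]}]' | python3 -m handwheel| grep -E "tcp|wrist";  python3 to.py .5315 -.313 .003 171.9
```

```text
tcp_pos: [0.5312, -0.3132, 0.0032]
wrist_force: [-1.7, 1.9, 4.2]
22.15 tcp [ 0.5312 -0.3132  0.0032] j [-15.  32. -13.   0. -45.   8.] shift [-0.0002 -0.0002  0.0002] turn [ 0.04 -0.    0.11]
```

```bash
echo '[{"jaw":0.75}, {"jaw":0.75}, {"jaw":0.75}, {"jaw":0.75, "pos":[0, 0, -0.03]}, {"jaw":1, "pos":[0, 0, -0.08]}, {"jaw":1, "pos":[0, 0, -0.1]}, {"jaw":1, "pos":[0, 0, -0.1]}]' | python3 -m handwheel | grep -v rot;  python3 to.py .4337 .1195 .1 261.9
```

```text
time_s: 22.85
tcp_pos: [0.5342, -0.3143, 0.1075]
wrist_force: [0.4, 0.1, -0.3]
gripper_width: 0.932
gripper_force: 0.0
22.85 tcp [ 0.5342 -0.3143  0.1075] j [-16.  25.  -8.   0. -57.   8.] shift [-0.4157  0.1597  0.0052] turn [ -0.3   -0.49 -89.86]
```

```bash
echo '[{"jaw":1, "pos":[-0.416, 0.16, 0], "turn_vec":[0, 0, -90]}, {"jaw":1, "pos":[-0.416, 0.16, 0], "turn_vec":[0, 0, -90]}, {"jaw":1, "pos":[-0.416, 0.16, 0], "turn_vec":[0, 0, -90]}, {"jaw":1, "pos":[-0.416, 0.16, 0], "turn_vec":[0, 0, -90]}, {"jaw":1, "pos":[-0.416, 0.16, 0], "turn_vec":[0, 0, -90]}, {"jaw":1, "pos":[-0.416, 0.16, 0], "turn_vec":[0, 0, -90]}, {"jaw":1, "pos":[-0.416, 0.16, 0], "turn_vec":[0, 0, -90]}, {"jaw":1, "pos":[-0.416, 0.16, 0], "turn_vec":[0, 0, -90]}]' | python3 -m handwheel| grep time; echo '[{"jaw":1}]' | python3 -m handwheel| grep force;python3 to.py .4337 .1195 .09 261.9
python3 - <<'E'
from h import *
from station import eyes
c=eyes.capture("top");np.savez("t5.npz",**c)
cv2.imwrite("pics/t5.png",cv2.resize(c["pixels"][145:265,325:480,::-1],None,fx=4,fy=4,interpolation=2))
E
```

```text
time_s: 23.65
wrist_force: [1.7, -0.3, 0.4]
gripper_force: 0.0
23.75 tcp [0.4401 0.081  0.1026] j [ 31.  10. -31.  -0. -49.  30.] shift [-0.0241 -0.0307  0.0126] turn [-2.000e-02  1.000e-02 -2.054e+01]
```

View pics/t5.png

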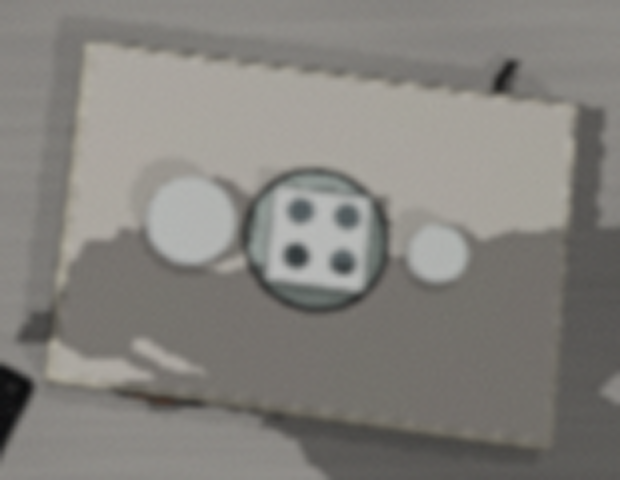

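The three dishes are in a row at crop (191,220), (318,240) and (437,253). I'll measure the gaps, then go on to the bottle.

```bash
cat > meas.py <<'E'
import sys
from h import *
def meas(c,items,F=4):
    g=cv2.resize(cv2.cvtColor(c["pixels"],cv2.COLOR_RGB2GRAY),None,fx=F,fy=F,interpolation=cv2.INTER_CUBIC)
    ex=np.array([.990,-.1409]);ey=np.array([.1409,.990]);res={}
    for n,(u0,u1,v0,v1,h,t) in items.items():
        b=cv2.threshold(g[v0*F:v1*F,u0*F:u1*F],t,255,0)[1]
        k=max(cv2.findContours(b,0,1)[0],key=cv2.contourArea)[:,0,:]
        p=onplane(c,(k+[u0*F,v0*F]+.5)/F-.5,h)[:,:2].astype(np.float32);R=cv2.minAreaRect(p)
        d=np.array(R[0])-[.5426,-.2362];print(n,np.round(R[0],4),np.round(R[1],4),round(R[2],1),"plate xy mm",(1e3*d@ex).round(1),(1e3*d@ey).round(1))
E
python3 - <<'E'
from meas import *
c=load("t5")
for t in (170,180):
  meas(c,dict(four=(389,421,190,220,.043,t),large=(360,386,187,213,.043,t),small=(425,444,199,217,.040,t)))
E
echo '[{"jaw":1, "pos":[-0.024, -0.0307, 0.012], "turn_vec":[0, 0, -20.5]}, {"jaw":1, "pos":[-0.024, -0.0307, 0.012], "turn_vec":[0, 0, -20.5]}, {"jaw":1, "pos":[-0.024, -0.0307, 0.012], "turn_vec":[0, 0, -20.5]}, {"jaw":1, "pos":[-0.024, -0.0307, 0.012], "turn_vec":[0, 0, -20.5]}]' | python3 -m handwheel| grep -v rot;python3 to.py .4337 .1195 .0 261.9
```

```text
four [ 0.5409 -0.2336] [0.061  0.0603] 81.7 plate xy mm -2.0 2.4
large [ 0.5548 -0.1488] [0.0531 0.0549] 87.9 plate xy mm -0.3 88.3
small [ 0.5312 -0.3141] [0.0327 0.0327] 89.5 plate xy mm -0.3 -78.7
four [ 0.5407 -0.2335] [0.0569 0.0567] 82.1 plate xy mm -2.3 2.4
large [ 0.5398 -0.1316] [0.0058 0.0037] 7.1 plate xy mm -17.5 103.2
time_s: 24.2
tcp_pos: [0.4349, 0.1138, 0.0902]
wrist_force: [-0.3, 0.2, 1.2]
gripper_width: 1.004
gripper_force: 0.0
24.2 tcp [0.4349 0.1138 0.0902] j [ 35.  12. -32.  -0. -47.  46.] shift [-0.002  -0.0055  0.0902] turn [ 0.07  0.08 -0.79]Traceback (most recent call last):
  File "<stdin>", line 4, in <module>
  File "meas.py", line 8, in meas
    k=max(cv2.findContours(b,0,1)[0],key=cv2.contourArea)[:,0,:]
      ~~~^^^^^^^^^^^^^^^^^^^^^^^^^^^^^^^^^^^^^^^^^^^^^^^^
ValueError: max() iterable argument is empty
```

```bash
echo '[{"jaw":1, "pos":[-0.002, -0.0055, 0], "turn_vec":[0, 0, -0.8]}, {"jaw":1, "pos":[-0.002, -0.0055, 0.01], "turn_vec":[0, 0, -0.8]}, {"jaw":1, "pos":[-0.002, -0.0055, 0.045], "turn_vec":[0, 0, -0.8]}, {"jaw":1, "pos":[-0.002, -0.0055, 0.08], "turn_vec":[0, 0, -0.8]}, {"jaw":1, "pos":[-0.002, -0.0055, 0.105], "turn_vec":[0, 0, -0.8]}, {"jaw":1, "pos":[-0.002, -0.0055, 0.105], "turn_vec":[0, 0, -0.8]}]' | python3 -m handwheel| grep -E "tcp|wrist";echo '[{"jaw":0}, {"jaw":0}, {"jaw":0}, {"jaw":0}, {"jaw":0}, {"jaw":0}, {"jaw":0}]' | python3 -m handwheel| grep -v rot; python3 to.py .4337 .1195 .0 261.9
```

```text
tcp_pos: [0.4313, 0.1185, -0.0173]
wrist_force: [-0.8, -1.0, 0.6]
time_s: 25.5
tcp_pos: [0.4341, 0.1207, -0.0138]
wrist_force: [-0.6, -0.6, 3.5]
gripper_width: 0.45
gripper_force: 30.3
25.5 tcp [ 0.4341  0.1207 -0.0138] j [ 36.  22. -38.   0. -30.  46.] shift [-0.0002  0.0012 -0.0138] turn [ 0.   -0.    0.16]
```

```bash
echo '[{"jaw":0, "pos":[0, 0, -0.03]}, {"jaw":0, "pos":[0, 0, -0.06]}, {"jaw":0, "pos":[0, 0, -0.1]}, {"jaw":0, "pos":[0, 0, -0.1]}, {"jaw":0, "pos":[0, 0, -0.1]}]' | python3 -m handwheel| grep -v rot; python3 to.py .6184 -.2455 .088 261.9
```

```text
time_s: 26.0
tcp_pos: [0.4341, 0.1209, 0.0865]
wrist_force: [0.5, -0.8, -2.0]
gripper_width: 0.451
gripper_force: 30.0
26.0 tcp [0.4341 0.1209 0.0865] j [ 36.  12. -32.  -0. -46.  46.] shift [ 0.2333  0.3373 -0.0018] turn [-0.09 -0.05  0.13]
```

```bash
echo '[{"jaw":0, "pos":[0.233, 0.337, 0]}, {"jaw":0, "pos":[0.233, 0.337, 0]}, {"jaw":0, "pos":[0.233, 0.337, 0]}, {"jaw":0, "pos":[0.233, 0.337, 0]}, {"jaw":0, "pos":[0.233, 0.337, 0]}, {"jaw":0, "pos":[0.233, 0.337, 0]}, {"jaw":0, "pos":[0.233, 0.337, 0]}, {"jaw":0, "pos":[0.233, 0.337, 0]}]' | python3 -m handwheel| grep time;  echo '[{"jaw":0}, {"jaw":0}]' | python3 -m handwheel| grep force; python3 to.py .6184 -.2455 .04 261.9
```

```text
time_s: 26.8
wrist_force: [-0.4, -0.0, -0.7]
gripper_force: 30.0
27.0 tcp [ 0.6122 -0.2373  0.0825] j [ -7.  30.  -3.  -0. -57.  89.] shift [0.0076 0.0073 0.0425] turn [-0.04  0.34 -0.01]
```

```bash
sleep 0; python3 to.py .6184 -.2455 .03 261.9
```

```text
27.0 tcp [ 0.6122 -0.2373  0.0825] j [ -7.  30.  -3.  -0. -57.  89.] shift [0.0076 0.0073 0.0525] turn [-0.04  0.34 -0.01]
```

```bash
echo '[{"jaw":0, "pos":[0.0076, 0.0073, 0], "turn_vec":[0, 0.3, 0]}, {"jaw":0, "pos":[0.0076, 0.0073, 0.03], "turn_vec":[0, 0.3, 0]}, {"jaw":0, "pos":[0.0076, 0.0073, 0.055], "turn_vec":[0, 0.3, 0]}, {"jaw":0, "pos":[0.0076, 0.0073, 0.06], "turn_vec":[0, 0.3, 0]}, {"jaw":0, "pos":[0.0076, 0.0073, 0.06], "turn_vec":[0, 0.3, 0]}, {"jaw":0, "pos":[0.0076, 0.0073, 0.06], "turn_vec":[0, 0.3, 0]}]' | python3 -m handwheel| grep -E "tcp|wrist"; python3 to.py .6184 -.2455 .0115 261.9
```

```text
tcp_pos: [0.6217, -0.2446, 0.0275]
wrist_force: [0.5, 0.3, -0.5]
27.6 tcp [ 0.6217 -0.2446  0.0275] j [ -8.  34.  -5.   0. -51.  90.] shift [-0.0032  0.0013  0.016 ] turn [ 0.03 -0.44  0.24]
```

```bash
echo '[{"jaw":0, "pos":[-0.003, 0.0013, 0.005], "turn_vec":[0, -0.4, 0]}, {"jaw":0, "pos":[-0.003, 0.0013, 0.01], "turn_vec":[0, -0.4, 0]}, {"jaw":0, "pos":[-0.003, 0.0013, 0.0135], "turn_vec":[0, -0.4, 0]}, {"jaw":0, "pos":[-0.003, 0.0013, 0.0135], "turn_vec":[0, -0.4, 0]}, {"jaw":0, "pos":[-0.003, 0.0013, 0.0135], "turn_vec":[0, -0.4, 0]}]' | python3 -m handwheel| grep -E "tcp|wrist"; python3 to.py .6184 -.2455 .0113 261.9
```

```text
tcp_pos: [0.6174, -0.2458, 0.0124]
wrist_force: [-0.7, -0.7, -0.5]
28.1 tcp [ 0.6174 -0.2458  0.0124] j [ -8.  35.  -5.   0. -49.  90.] shift [ 0.001  -0.0004  0.0011] turn [0.   0.11 0.16]
```

```bash
echo '[{"jaw":0, "pos":[0.001, 0, 0.001]}, {"jaw":0, "pos":[0.001, 0, 0.0015]}, {"jaw":0, "pos":[0.001, 0, 0.0015]}]' | python3 -m handwheel| grep -E "tcp|wrist"; echo '[{"jaw":1, "pos":[0.001, 0, 0]}, {"jaw":1, "pos":[0.001, 0, 0]}, {"jaw":1, "pos":[0.001, 0, 0]}, {"jaw":1, "pos":[0.001, 0, -0.02]}, {"jaw":1, "pos":[0.001, 0, -0.06]}, {"jaw":1, "pos":[0.001, 0, -0.1]}, {"jaw":1, "pos":[0.001, 0, -0.1]}]' | python3 -m handwheel| grep -v rot; python3 to.py .5412 -.2345 .1 261.9
```

```text
tcp_pos: [0.6188, -0.246, 0.0114]
wrist_force: [-0.4, -0.2, 0.8]
time_s: 29.1
tcp_pos: [0.6239, -0.2475, 0.1185]
wrist_force: [0.5, 0.0, -0.4]
gripper_width: 0.966
gripper_force: 0.0
29.1 tcp [ 0.6239 -0.2475  0.1185] j [ -8.  29.   1.   0. -61.  90.] shift [-0.084  -0.0016  0.0175] turn [ 0.13 -0.69  0.23]
```

```bash
python3 - <<'E'
from h import *
from station import eyes
c5=load("t5");c=eyes.capture("top");np.savez("t6.npz",**c)
ex=np.array([.990,-.1409]);ey=np.array([.1409,.990])
w=(cloud(c5))
m=(w[...,2]>.0345)&(abs(w[...,0]-.5425)<.08)&(abs(w[...,1]+.23)<.15)
n,l,s,ce=cv2.connectedComponentsWithStats(m.astype(np.uint8))
for i in range(1,n):
    if s[i,4]>30:
        k=l==i;q=w[k][:,:2]-[.5426,-.2362];q=1e3*np.c_[q@ex,q@ey]
        print(s[i].tolist(),"mean",q.mean(0).round(1),"mid",((q.min(0)+q.max(0))/2).round(1),"ext",np.ptp(q,axis=0).round(1))
# scene view of four
c=load("s4");w=cloud(c);m=(w[...,2]>.035)&(abs(w[...,0]-.5425)<.08)&(abs(w[...,1]+.23)<.12)
q=w[m][:,:2]-[.5426,-.2362];q=1e3*np.c_[q@ex,q@ey];print("scene four",len(q),q.mean(0).round(1),((q.min(0)+q.max(0))/2).round(1),np.ptp(q,axis=0).round(1))
b=(c["pixels"].astype(int)[...,2]-c["pixels"].astype(int)[...,0]);
m=(w[...,2]>.02)&(w[...,2]<.034)&(b>4)&(abs(w[...,0]-.5425)<.07)&(abs(w[...,1]+.23)<.07)
q=w[m][:,:2]-[.5426,-.2362];q=1e3*np.c_[q@ex,q@ey];print("scene window",len(q),((q.min(0)+q.max(0))/2).round(1),np.ptp(q,axis=0).round(1))
E
```

```text
[361, 189, 23, 23, 393] mean [-2.1 89.6] mid [-1.3 89.1] ext [59.6 59.1]
[391, 191, 27, 28, 615] mean [-2.7  2.8] mid [-3.8  1.7] ext [71.9 67.2]
[426, 200, 16, 16, 180] mean [ -2.  -76.5] mid [  0.7 -77.7] ext [43.2 41.9]
scene four 724 [4.  2.6] [-8.9 47.6] [ 88.9 159.4]
scene window 2 [  4.  -39.5] [8.8 2.4]
```

The depth-based gaps are about 24 and 26 mm, and the dishes are in line, so no regrip. Now the pipettor.

```bash
python3 to.py .648 .239 .07 180.3; echo '[{"jaw":1, "pos":[-0.016, -0.5, 0.02], "turn_vec":[0, 0, 81.4]}, {"jaw":1, "pos":[-0.016, -0.5, 0.02], "turn_vec":[0, 0, 81.4]}, {"jaw":1, "pos":[-0.016, -0.5, 0.02], "turn_vec":[0, 0, 81.4]}, {"jaw":1, "pos":[-0.016, -0.5, 0.02], "turn_vec":[0, 0, 81.4]}, {"jaw":1, "pos":[-0.016, -0.5, 0.02], "turn_vec":[0, 0, 81.4]}, {"jaw":1, "pos":[-0.016, -0.5, 0.02], "turn_vec":[0, 0, 81.4]}, {"jaw":1, "pos":[-0.016, -0.5, 0.02], "turn_vec":[0, 0, 81.4]}, {"jaw":1, "pos":[-0.016, -0.5, 0.02], "turn_vec":[0, 0, 81.4]}]' | python3 -m handwheel| grep time; echo '[{"jaw":0.6}, {"jaw":0.6}]' | python3 -m handwheel| grep force; python3 to.py .648 .239 .04 180.3
python3 - <<'E'
from h import *
c=load("t6")
print(onplane(c,[[229.6,169.4],[(181)/4+154.6,140+121/4-.4],[392/4+154.6,140+119/4-.4]],.014).round(4).tolist())
w=cloud(c);m=(w[...,2]>.011);m[:163]=0;m[176:]=0;m[:,:198]=0;m[:,258:]=0
q=w[m][:,:2];print(len(q),q.mean(0),cv2.minAreaRect(q.astype(np.float32)))
vx,vy,_,_=cv2.fitLine(q.astype(np.float32),2,0,.01,.01).ravel();print("axis deg",np.degrees(np.arctan2(vy,vx)))
E
```

```text
29.15 tcp [ 0.6219 -0.2465  0.1151] j [ -8.  29.   1.   0. -61.  90.] shift [-0.0414 -0.4845  0.0446] turn [-0.23 -0.32 81.77]
time_s: 29.95
wrist_force: [0.6, -0.8, 0.0]
gripper_force: 0.0
30.15 tcp [0.6601 0.1429 0.0937] j [ 26.  31.   1.  -0. -60. -11.] shift [-0.0959 -0.0136  0.0537] turn [ 2.600e-01 -1.000e-02  1.484e+01]
[[0.6491, 0.2409, 0.014], [0.6487, 0.3245, 0.014], [0.6486, 0.1763, 0.014]]
171 [0.64972477 0.24399616] ((0.6494003534317017, 0.2441146969795227), (0.12701061367988586, 0.014778712764382362), 89.31463623046875)
axis deg -89.9303
```

```bash
python3 to.py .649 .2405 .04 180; echo '[{"jaw":0.6, "pos":[-0.0975, -0.0145, 0], "turn_vec":[0, 0, 15]}, {"jaw":0.6, "pos":[-0.0975, -0.0145, 0.02], "turn_vec":[0, 0, 15]}, {"jaw":0.6, "pos":[-0.0975, -0.0145, 0.05], "turn_vec":[0, 0, 15]}, {"jaw":0.6, "pos":[-0.0975, -0.0145, 0.05], "turn_vec":[0, 0, 15]}, {"jaw":0.6, "pos":[-0.0975, -0.0145, 0.05], "turn_vec":[0, 0, 15]}]' | python3 -m handwheel| grep time; python3 to.py .649 .2405 -.022 180
```

```text
30.15 tcp [0.6601 0.1429 0.0937] j [ 26.  31.   1.  -0. -60. -11.] shift [-0.0971 -0.015   0.0537] turn [ 2.600e-01 -1.000e-02  1.514e+01]
time_s: 30.65
30.65 tcp [0.6498 0.2377 0.045 ] j [ 33.  36.   1.  -0. -55. -33.] shift [-0.0029  0.0005  0.067 ] turn [ 0.2  -0.1  -0.09]
```

```bash
echo '[{"jaw":0.6, "pos":[-0.003, 0.0005, 0.03]}, {"jaw":0.6, "pos":[-0.003, 0.0005, 0.055]}, {"jaw":0.6, "pos":[-0.003, 0.0005, 0.066]}, {"jaw":0.6, "pos":[-0.003, 0.0005, 0.066]}]' | python3 -m handwheel| grep -E "tcp|wrist";echo '[{"jaw":0}, {"jaw":0}, {"jaw":0}, {"jaw":0}, {"jaw":0}, {"jaw":0}]' | python3 -m handwheel| grep -v rot; echo '[{"jaw":0, "pos":[0, 0, -0.03]}, {"jaw":0, "pos":[0, 0, -0.06]}, {"jaw":0, "pos":[0, 0, -0.1]}, {"jaw":0, "pos":[0, 0, -0.12]}, {"jaw":0, "pos":[0, 0, -0.12]}]' | python3 -m handwheel| grep -v rot; python3 to.py .4746 -.2282 .1 171.9
```

```text
tcp_pos: [0.6494, 0.241, -0.0209]
wrist_force: [-0.4, -0.3, -0.4]
time_s: 31.65
tcp_pos: [0.6494, 0.243, -0.0202]
wrist_force: [0.2, 0.8, 1.3]
gripper_width: 0.155
gripper_force: 30.0
time_s: 32.15
tcp_pos: [0.6518, 0.244, 0.1041]
wrist_force: [1.5, -0.3, -0.8]
gripper_width: 0.154
gripper_force: 30.0
32.15 tcp [0.6518 0.244  0.1041] j [ 34.  32.   4.  -0. -62. -34.] shift [0.4722 0.1772 0.0012] turn [-0.31  0.25  8.09]
```

```bash
echo '[{"jaw":0, "pos":[0.472, 0.177, 0], "turn_vec":[0, 0, 8]}, {"jaw":0, "pos":[0.472, 0.177, 0], "turn_vec":[0, 0, 8]}, {"jaw":0, "pos":[0.472, 0.177, 0], "turn_vec":[0, 0, 8]}, {"jaw":0, "pos":[0.472, 0.177, 0], "turn_vec":[0, 0, 8]}, {"jaw":0, "pos":[0.472, 0.177, 0], "turn_vec":[0, 0, 8]}, {"jaw":0, "pos":[0.472, 0.177, 0], "turn_vec":[0, 0, 8]}, {"jaw":0, "pos":[0.472, 0.177, 0], "turn_vec":[0, 0, 8]}, {"jaw":0, "pos":[0.472, 0.177, 0], "turn_vec":[0, 0, 8]}]' | python3 -m handwheel| grep time;  echo '[{"jaw":0}, {"jaw":0}]' | python3 -m handwheel| grep force; python3 to.py .4746 -.2272 .09 171.9
```

```text
time_s: 32.95
wrist_force: [-0.1, 0.8, 0.2]
gripper_force: 30.0
33.15 tcp [ 0.5076 -0.1327  0.0987] j [  3.  18. -21.  -0. -51. -11.] shift [0.0982 0.0191 0.0087] turn [ 0.21 -0.   -0.11]
```

```bash
echo '[{"jaw":0, "pos":[0.097, 0.0186, 0]}, {"jaw":0, "pos":[0.097, 0.0186, 0]}, {"jaw":0, "pos":[0.097, 0.0186, 0]}, {"jaw":0, "pos":[0.097, 0.0186, 0.03]}, {"jaw":0, "pos":[0.097, 0.0186, 0.065]}, {"jaw":0, "pos":[0.097, 0.0186, 0.07]}, {"jaw":0, "pos":[0.097, 0.0186, 0.07]}]' | python3 -m handwheel| grep time; python3 to.py .4748 -.2262 .0045 171.9
```

```text
time_s: 33.85
33.85 tcp [ 0.4766 -0.224   0.0287] j [ -8.  23. -25.   0. -42.  -0.] shift [0.0024 0.0013 0.0242] turn [ 0.27 -0.01  0.18]
```

```bash
echo '[{"jaw":0, "pos":[0.0024, 0.0013, 0.01]}, {"jaw":0, "pos":[0.0024, 0.0013, 0.019]}, {"jaw":0, "pos":[0.0024, 0.0013, 0.021]}, {"jaw":0, "pos":[0.0024, 0.0013, 0.021]}]' | python3 -m handwheel| grep -E "tcp|wrist"; python3 to.py .4748 -.2262 .0047 171.9
```

```text
tcp_pos: [0.475, -0.2273, 0.0086]
wrist_force: [-0.1, 0.4, -0.5]
34.25 tcp [ 0.475  -0.2273  0.0086] j [ -8.  25. -26.   0. -39.  -0.] shift [-0.001   0.0003  0.0039] turn [ 0.11 -0.    0.06]
```

```bash
echo '[{"jaw":0, "pos":[-0.001, 0, 0.002]}, {"jaw":0, "pos":[-0.001, 0, 0.0035]}, {"jaw":0, "pos":[-0.001, 0, 0.0038]}]' | python3 -m handwheel| grep -E "tcp|wrist"; echo '[{"jaw":0.26}, {"jaw":0.26}, {"jaw":0.26}]' | python3 -m handwheel| grep -v rot; echo '[{"jaw":0.26, "pos":[0, 0, -0.01]}, {"jaw":0.26, "pos":[0, 0, -0.03]}, {"jaw":0.26, "pos":[0, 0, -0.07]}, {"jaw":0.26, "pos":[0, 0, -0.11]}, {"jaw":0.26, "pos":[0, 0, -0.11]}]' | python3 -m handwheel| grep -v rot; echo '[{"jaw":0.26, "pos":[-0.4, 0.05, 0]}, {"jaw":0.26, "pos":[-0.4, 0.05, 0]}, {"jaw":0.26, "pos":[-0.4, 0.05, 0]}, {"jaw":0.26, "pos":[-0.4, 0.05, 0]}, {"jaw":0.26, "pos":[-0.4, 0.05, 0]}, {"jaw":0.26, "pos":[-0.4, 0.05, 0]}]' | python3 -m handwheel| grep time
python3 - <<'E'
from meas import *
from station import eyes
c=eyes.capture("top");np.savez("t7.npz",**c)
s=eyes.capture("scene")
a=cv2.resize(c["pixels"][145:265,325:480,::-1],(400,310),interpolation=2)
b=cv2.resize(s["pixels"][180:330,30:240,::-1],(400,310),interpolation=2)
cv2.imwrite("pics/t7.png",np.hstack([a,b]))
ex=np.array([.990,-.1409]);ey=np.array([.1409,.990])
w=cloud(c);m=(w[...,2]>.0345)&(abs(w[...,0]-.5425)<.12)&(abs(w[...,1]+.23)<.15)
n,l,st,ce=cv2.connectedComponentsWithStats(m.astype(np.uint8))
for i in range(1,n):
    if st[i,4]>30:
        k=l==i;q=w[k][:,:2]-[.5426,-.2362];q=1e3*np.c_[q@ex,q@ey]
        print(st[i].tolist(),"mean",q.mean(0).round(1),"min",q.min(0).round(1),"max",q.max(0).round(1),"zmax",w[k][:,2].max().round(3))
E
```

```text
tcp_pos: [0.4752, -0.2263, 0.0049]
wrist_force: [0.7, -0.4, -1.0]
time_s: 34.85
tcp_pos: [0.4753, -0.2263, 0.005]
wrist_force: [-0.2, 1.2, -0.4]
gripper_width: 0.251
gripper_force: 0.0
time_s: 35.35
tcp_pos: [0.4798, -0.2276, 0.1217]
wrist_force: [0.7, -0.0, 0.1]
gripper_width: 0.26
gripper_force: 0.0
time_s: 35.95
[400, 167, 19, 17, 239] mean [70.6  5.8] min [ 55.5 -30.1] max [95.3 21.1] zmax 0.104
[361, 189, 23, 22, 389] mean [-2.1 89.7] min [-30.6  58.9] max [ 28.2 118.6] zmax 0.051
[391, 191, 27, 27, 614] mean [-2.6  2.8] min [-34.7 -32. ] max [33.6 35.6] zmax 0.051
[426, 201, 16, 15, 180] mean [ -2.2 -76.4] min [-20.9 -96.2] max [ 18.7 -57.7] zmax 0.047
[377, 225, 49, 10, 215] mean [-69.6   1.9] min [-76.4 -62.1] max [-62.4  67. ] zmax 0.046
```

View pics/t7.png

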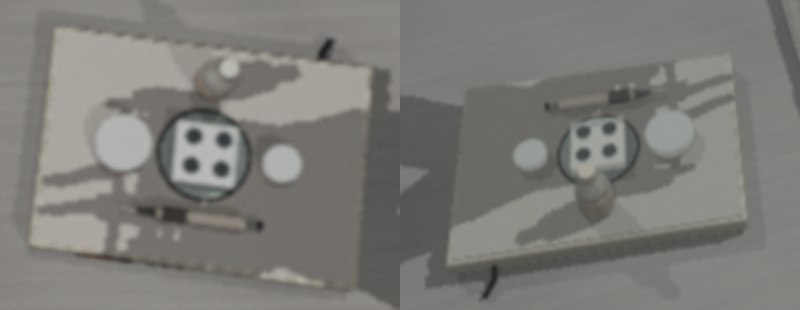

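```bash
python3 - <<'E'
from h import *
c=load("t7");w=cloud(c);ex=np.array([.990,-.1409]);ey=np.array([.1409,.990])
for lo,hi in((.035,.065),(.09,.11)):
    m=(w[...,2]>lo)&(w[...,2]<hi)&(abs(w[...,0]-.6184)<.035)&(abs(w[...,1]+.2455)<.035)
    q=w[m];d=q[:,:2]-[.5426,-.2362];d=1e3*np.c_[d@ex,d@ey];print(len(q),d.mean(0).round(1),d.min(0).round(1),d.max(0).round(1),np.median(q[:,2]).round(4))
E
```

```text
62 [66.3 10.3] [ 55.8 -30.1] [107.4  30.9] 0.054
53 [75.1  1.9] [66.5 -7.4] [85.3 10.6] 0.0979
```

The cap is 98 mm up and directly over the bottle's target, so the bottle is upright. The row is in line and the gaps are about 24–27 mm. The arm is clear, so I'm handing in.

```bash
python3 -c "
from station import workorder;print(workorder.finish_job())"
```

```text
the job is handed in; nothing more can be done
None
```

The warming plate is laid out as asked and handed in at about 36 s: measured gaps came out at about 24–27 mm, the four-well dish is square to the plate and within about 4 mm of the window centre, the bottle is upright, and the tip box and timer were not handled.

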